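Square up the syrup rack's new tread for marking out

ROBOT

A 6-joint arm with a two-finger parallel gripper is mounted at the origin on the work surface. World frame = base frame: x ahead of the robot, y to its left, z up, the work surface at z = 0. Lengths are in m, angles in rad, forces in N, time in s.
With the tool pointing down it reaches from about 0.3 to 0.875 m from the base axis. Payload 6.4 kg.
Tool frame: the origin (TCP) lies midway between the tips of the shut fingers; the grasp point (between the pads) lies 19 mm behind it; z points along the fingers, y is the line along which they close (so a half turn about z gives the same grasp; the last joint's range is limited). The gripper opens to 88 mm and grips with 3 to 60 N. Pads are 18 mm wide; open, the fingers measure 123 mm over their backs; the gripper's body (75 mm by 187 mm) begins 45 mm behind the grasp point.
Start: joints at [0.949, 0.181, 1.607, -0, 1.354, -0.206], TCP at [0.232, 0.526, 0.213] pointing down, gripper open.
Joint ranges: [-2.99, 2.99], [-0.89, 2.07], [0.3, 2.58], [-1.14, 4.28], [0, 2.63], [-3.12, 3.12]. Speed limits (rad/s): [2.57, 2.57, 3.01, 3.14, 3.14, 3.14].

INTERFACE

Orientations are given as a rotation vector (axis times angle).
In Python, from plant import arm gives the robot as it stands. The module is installed in compiled form; this text tells all that it offers.
- The arm moves only by the shell command python3 -m handwheel 'ROWS' [FORCE]. ROWS is text: rows parted by semicolons, each of 7 numbers parted by spaces: the opening, from 0 (shut) to 1 (fully open), then the shift along the world's x, y, z in cm, then the turn, a rotation vector about the world's x, y, z in degrees. In form: jaw tx ty tz rx ry rz; .... A call has 1 to 20 rows; each row is the pose to reach, as a shift and turn from the pose commanded when the call began; what a row does not reach only later rows make up. A row lasts 1/12 s, in which the tool goes at most 41.7 mm and 7.16 degrees, less where a joint would pass 70% of its speed; a pose out of reach is approached as far as the arm can. A call with a gripper value outside its range is refused whole. The fingers move at their own pace and stop on an object; FORCE is the grip in N (left out, the last holds). Time passes only in rows, so rows that repeat a pose let the fingers close. It gives the time, the measured TCP pose, the force, the opening and the grip force at its end, in the units of the state.
- arm.state(): the state, without advancing time (a new reading comes with each control period).
- arm.read_camera(name): name is "scene" or "top" or "wrist"; returns a dict with "color" (384x512x3 uint8, red, green, blue), "z_map" (384x512 float32, m along the optical axis (not along the pixel's ray), 0 where there is no reading), "camera_matrix" (3x3 intrinsics, pixels), "R" (3x3) and "t" (3): a world point X has camera coordinates R X + t; the wrist camera has in their place "hand_eye" (4x4, takes a point from camera to tool coordinates, whose origin is the TCP and whose axes are the flange's). Camera axes: x right, y down, z forward; pixel columns grow to the right and rows downward; lengths in m; the calibration is good to about 2 mm. A picture is of the moment at which its call begins: read the wrist's pose just before it.
- arm.sign_off(): hands the job in; it is judged then, once.
The state is a dict: "clock": time; "joint_pos": joint angles; "qvel": joint speeds; "joint_torque": joint torques, N m; "tcp_pos": TCP position; "eef_rot": TCP orientation; "wrist_force": force on the tool from outside, world axes, zero at the start; "moment": the same for the moment, N m; "gripper_width": opening from 0.0 (shut) to 1.0 (fully open); "finger_force": force on a finger pad.
Only numpy, scipy, OpenCV 4.12 (cv2) and the standard library are available. Lean on these libraries where they do the work, as an engineer would, in place of code of your own. Each camera call takes 0.05 s, during which the arm holds its last target. There are 200 camera calls.

TASK

Turn the dark wooden rack tread so that its unbroken long edge lies flush against the low metal stop bar screwed to the counter, centred on the bar, with the notched edge towards the robot. Then lay the try square on it: wooden stock flat on the counter and flush along the tread's notched long edge, steel blade across the top of the tread, the blade's outer edge in line with the side wall of the notch so that this line can be carried across. Leave the tread tight against the bar and do not disturb the other things on the counter.

Things in the scene. Friction and masses are not known exactly. Their poses are not given: they have to be found in the camera images.
- stop_bar: low flat aluminium bar, 160 mm long, 30 wide, 14 high (all sizes here in mm), with two dark screw heads on top, fixed to the counter. Origin: centre of the lower edge of its front face (the face towards the robot). Its x axis points from that face into the bar (away from the robot), y along the bar; the tread belongs on the negative x side.
- tread: loose dark wooden board 200 x 64 x 22 thick, 0.2 kg, lying flat, one corner notched 50 x 24. Origin: centre of the full 200 x 64 rectangle, underside. y along its length, z up; unbroken long edge at x = +32, notched edge at x = -32; the notch takes x -32 to -8, y +50 to +100. Lying right, its axes are parallel to the bar's.
- tread_back_l (a point): point on the face of the tread's unbroken long edge, at (32, 75, 11) in the tread's frame.
- tread_back_r (a point): point on the same face, at (32, -75, 11) in the tread's frame.
- notch_corner (a point): outer corner of the notch, where its side wall (the plane y = 50 of the tread) meets the notched long edge, at (-32, 50, 11) in the tread's frame. Axes as the tread's.
- square: try square, 0.35 kg. Wooden stock 30 (x) x 110 (y) x 27 high; grip rib on its middle 18 (x) x 60 (y), 27 to 57 high. Steel blade at the stock's top: x +15 to +125, y +27 to +55, z 23 to 27, so it passes 1 over the tread; its outer edge (y +55) is level with the stock's end. Origin: centre of the stock's underside. Laid right, its axes are parallel to the tread's.
- stock_face_l (a point): point on the stock's face that goes against the tread, at (15, 50, 11) in the square's frame.
- stock_face_r (a point): point on the same face, at (15, -50, 11) in the square's frame.
- blade_edge (a point): point on the blade's outer edge where it leaves the stock, at (15, 55, 25) in the square's frame.
- spice_jar: small jar with yellow lid, 48 diameter, 50 high, standing beside the tread's start; not to be disturbed. Origin: centre of its underside.
- syrup_bottle: amber pump bottle, 60 diameter, 175 high with its white pump, standing behind the stock of the square's start; not to be disturbed. The spout reaches 37 from the axis. Origin: centre of its underside.
- tamper: coffee tamper, 56 diameter steel foot, 92 high, dark wooden handle; not to be disturbed. Origin: centre of its underside.
- milk_pitcher: steel milk pitcher, 84 diameter, 110 high, handle on its +y side reaching about 75 from the axis; not to be disturbed. Origin: centre of its underside.
- milk_carton: white and orange carton 70 x 70 x 181 high; not to be disturbed. Origin: centre of its underside.
- pencil: red flat carpenter's pencil 171 long (along y), 14 wide, 8 high; not to be disturbed. Origin: centre of its painted part, underside.
- cocoa_cup: white cup, 80 diameter, 100 high; not to be disturbed. Origin: centre of its underside.
There are look-alikes about, which are no part of the job. Leave any purple or yellow look-alike of the square alone.

How it is judged:
On the way, in this order (a step that is already met when the one before it is completed fails the run):
1. the tread lies flush against the stop bar, centred, notched edge towards the robot (x of tread_back_l in the frame of stop_bar between -0.003 and 0.003 m and x of tread_back_r in the frame of stop_bar between -0.003 and 0.003 m and y of tread in the frame of stop_bar between -0.025 and 0.025 m and height (world z) of tread below 0.004 m and angle between tread's own z axis and vertical below 0.04 rad), for 0.2 s.
2. the square is laid flush against the tread's notched edge, blade's outer edge in line with the notch, the tread still against the bar (all of step 1 and x of stock_face_l in the frame of tread between -0.035 and -0.029 m and x of stock_face_r in the frame of tread between -0.035 and -0.029 m and y of blade_edge in the frame of notch_corner between -0.005 and 0.005 m and height (world z) of square below 0.004 m and angle between square's own z axis and vertical below 0.04 rad), for 0.2 s.
At the end, for the whole second after the job is handed in: Tread flat, unbroken edge within 3 mm of the bar at both ends, centred within 25 mm, notch towards the robot; stock flat on the counter, within 3 mm of the notched edge at both ends; blade's outer edge over the tread within 5 mm of the notch wall's line; both released and at rest (all of step 2 and linear speed of each of tread, square below 0.01 m/s); the robot touches nothing.
It fails at once if a bystander is shifted by more than 25 mm (distance of any of spice_jar, syrup_bottle, tamper, milk_pitcher, milk_carton, pencil, cocoa_cup from where it was at the start of the episode above 0.025 m).
It fails at once if a standing bystander is tipped (angle between any of spice_jar, syrup_bottle, tamper, milk_pitcher, milk_carton, cocoa_cup's own z axis and vertical above 0.35 rad).
It also fails if it takes over 72 s, if anything falls off the work surface, if the arm or the gripper's body presses on something with over 40 N, if the wrist force passes 120 N, or if a joint passes its speed limit or range.

## Working session

There is one attempt and no reset: what is moved stays moved. The work goes in short steps, Python scripts to look and compute and a shell command to move; the robot and the scene stay as the last step left them, time stands still between calls to the robot, and variables do not carry over. Pictures are saved under pics/ and viewed, at most 14 in all, crops included, and the job is handed in when it is done.

```bash
mkdir -p pics; cat > h.py <<'E'
import numpy as np, cv2
from plant import arm
def grab(n):
    s=arm.state(); c=arm.read_camera(n); return s,c
def save(c,f): cv2.imwrite('pics/'+f,c['color'][:,:,::-1])
def world(c,s=None):
    K=c['camera_matrix'];z=c['z_map'].astype(float);v,u=np.mgrid[:384,:512]
    P=np.stack([(u-K[0,2])/K[0,0]*z,(v-K[1,2])/K[1,1]*z,z],-1)
    if 'R' in c: W=(P-c['t'])@c['R']
    else:
        H=np.array(c['hand_eye']);R=cv2.Rodrigues(np.array(s['eef_rot'],float))[0]
        W=(P@H[:3,:3].T+H[:3,3])@R.T+np.array(s['tcp_pos'])
    W[z==0]=np.nan
    return W
E
python3 - <<'E'
from h import *
for n in('top','scene'):
    s,c=grab(n);save(c,n+'0.png');W=world(c,s);np.save(n+'0.npy',W)
    print(n,W[10,10],W[192,256],W[370,500])
print(s)
E
```

```text
top [ 1.51378746  1.31988095 -0.74990381] [0.5218217  0.06157819 0.00398751] [-0.02018829 -0.69582631  0.00737971]
scene [ 0.8367199  -1.35898283  0.14761974] [ 0.51451001  0.06971713 -0.00084318] [-0.07057668  1.03023993 -0.75205574]
{'clock': 0.05, 'joint_pos': array([ 9.48686304e-01,  1.81534932e-01,  1.60793758e+00, -5.37665316e-06,
        1.35380454e+00, -2.06273690e-01]), 'qvel': array([ 0.0002913 , -0.00083793, -0.00015522, -0.00259862, -0.00023907,
        0.00156511]), 'joint_torque': array([-2.36531305e-04, -4.35194850e+01, -3.43035078e+01,  7.04742316e-02,
        3.40554072e-02, -5.07095729e-05]), 'tcp_pos': array([0.231919  , 0.52555425, 0.21174765]), 'eef_rot': array([-6.48357167e-01, -3.07327234e+00,  2.42491328e-03]), 'wrist_force': array([ 0.2229819 ,  0.31470492, -0.74579763]), 'moment': array([ 0.00964071,  0.01782103, -0.09547704]), 'finger_force': 0.0, 'gripper_width': 1.0064632310165555}
```

View pics/top0.png

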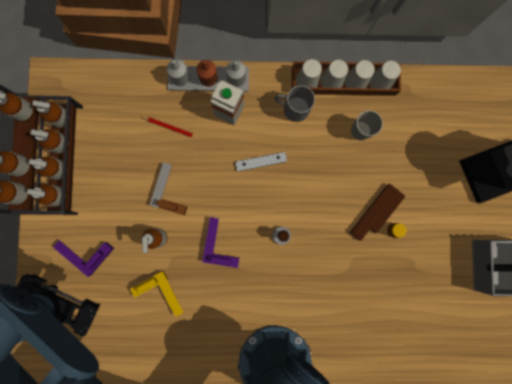

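View pics/scene0.png

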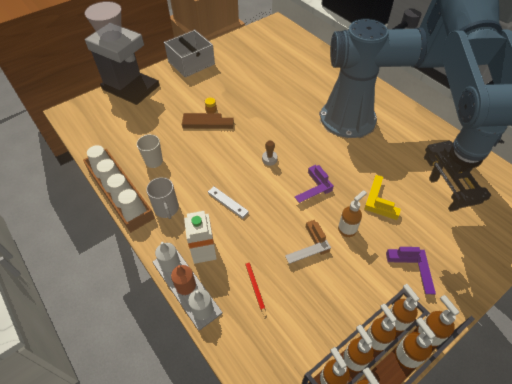

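The top view shows the stop bar at (261,161), the tread at (377,211) with the yellow-lid jar at (397,230), and the tamper at (281,235).

Square candidates:
- wood and steel (165,190)
- purple (85,258)
- purple (218,245)
- yellow (160,292)

Only (165,190) has a wooden stock and steel blade, so it fits the description. I'll confirm it in a crop.

```bash
python3 - <<'E'
from h import *
im=cv2.imread('pics/top0.png')
a=im[150:225,130:205];b=im[175:250,340:415];c=im[125:200,225:300]
cv2.imwrite('pics/crop1.png',np.hstack([cv2.resize(x,(260,260),interpolation=cv2.INTER_CUBIC) for x in(a,b,c)]))
W=np.load('top0.npy')
def rect(n,r0,r1,c0,c1,zl,zh):
    P=W[r0:r1,c0:c1].reshape(-1,3);P=P[(P[:,2]>zl)&(P[:,2]<zh)]
    r=cv2.minAreaRect(P[:,:2].astype(np.float32)*1000);print(n,len(P),np.round(r[0],1),np.round(r[1],1),round(r[2],1),np.round(cv2.boxPoints(r)).tolist(),np.median(P[:,2]).round(4))
print('table',np.nanmedian(W[170:180,320:340,2]),np.nanmedian(W[280:290,200:230,2]))
rect('bar',148,175,230,292,.009,.02)
rect('tread',180,245,345,408,.015,.03)
rect('stock',195,220,150,190,.018,.07)
rect('rib',195,220,150,190,.045,.07)
rect('square',160,220,145,190,.018,.07)
rect('jar',220,240,385,410,.042,.06)
rect('tamper',220,250,265,295,.07,.1)
rect('bottle',222,255,135,170,.03,.2)
rect('carton',75,125,205,248,.15,.2)
rect('pitcher',80,125,270,318,.09,.13)
rect('cup',108,142,348,385,.08,.12)
rect('pencil',112,140,140,195,.004,.012)
E
```

```text
table 0.0005651562544231635 0.0005416828836724038
bar 473 [619.1  47.8] [ 30.5 159.4] 11.9 [[588.0, 123.0], [621.0, -33.0], [650.0, -27.0], [618.0, 129.0]] 0.0145
tread 1259 [ 438.7 -341.8] [120.  200.9] 51.6 [[323.0, -326.0], [480.0, -451.0], [555.0, -357.0], [397.0, -232.0]] 0.0225
stock 375 [480.1 333.8] [110.8  39.7] 74.3 [[446.0, 286.0], [484.0, 275.0], [514.0, 382.0], [476.0, 392.0]] 0.029
rib 121 [475.1 334.5] [60.3 17.7] 74.6 [[459.0, 308.0], [476.0, 303.0], [492.0, 361.0], [475.0, 366.0]] 0.0573
square 681 [528.4 320.5] [111.3 140. ] 74.4 [[446.0, 286.0], [581.0, 248.0], [611.0, 355.0], [476.0, 393.0]] 0.0281
jar 160 [ 405.  -374.9] [39.6 42.3] 0.5 [[385.0, -354.0], [385.0, -396.0], [425.0, -396.0], [425.0, -354.0]] 0.0506
tamper 107 [387.1 -17.5] [32.3 30.2] 0.8 [[371.0, -3.0], [371.0, -33.0], [403.0, -32.0], [403.0, -2.0]] 0.0901
bottle 455 [375.3 364.5] [59.5 56. ] 39.8 [[335.0, 367.0], [370.0, 324.0], [416.0, 362.0], [380.0, 405.0]] 0.1032
carton 560 [783.4 152.1] [70.9 70.2] 62.9 [[736.0, 137.0], [799.0, 105.0], [831.0, 168.0], [768.0, 200.0]] 0.1681
pitcher 221 [795.2 -68.4] [ 85.7 111.4] 25.6 [[733.0, -37.0], [781.0, -137.0], [858.0, -100.0], [810.0, 0.0]] 0.1045
cup 209 [ 726.  -273.5] [76.3 79.1] 44.5 [[671.0, -272.0], [726.0, -328.0], [781.0, -275.0], [725.0, -219.0]] 0.0961
pencil 312 [731.9 347.9] [ 88.3 171.2] 0.7 [[687.0, 433.0], [689.0, 262.0], [777.0, 263.0], [775.0, 434.0]] 0.0065
```

View pics/crop1.png

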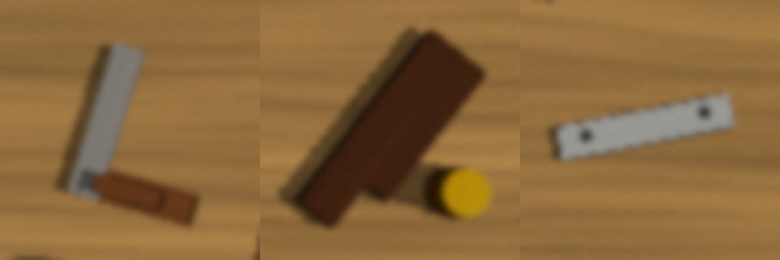

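Crop confirmed: the wood and steel square has its blade at its left end. The tread's notch is at its lower right (about (365,195) in its panel), next to the jar. Next I'll move above the tread.

```bash
R='' ; python3 -m handwheel '1 20 -30 0 0 0 0;1 20 -30 0 0 0 0;1 20 -30 0 0 0 0;1 20 -30 0 0 0 0;1 20 -30 0 0 0 0;1 20 -30 0 0 0 0;1 20 -30 0 0 0 0;1 20 -30 0 0 0 0;1 20 -30 0 0 0 0;1 26 -87 0 0 0 -14.6;1 26 -87 0 0 0 -14.6;1 26 -87 0 0 0 -14.6;1 26 -87 0 0 0 -14.6;1 26 -87 0 0 0 -14.6;1 26 -87 0 0 0 -14.6;1 26 -87 0 0 0 -14.6;1 26 -87 0 0 0 -14.6;1 26 -87 0 0 0 -14.6;1 26 -87 0 0 0 -14.6;1 26 -87 0 0 0 -14.6'; python3 -m handwheel '1 0 -20 0 0 0 0;1 0 -20 0 0 0 0;1 0 -20 0 0 0 0;1 0 -20 0 0 0 0;1 0 -20 0 0 0 0;1 0 -20 0 0 0 0'
```

```text
clock: 1.77
tcp_pos: [0.4798, -0.2318, 0.2123]
eef_rot: [-1.034, -2.966, -0.0]
wrist_force: [0.7, -0.4, 0.2]
gripper_width: 0.998
finger_force: 0.0
clock: 2.27
tcp_pos: [0.4785, -0.4357, 0.2113]
eef_rot: [-1.041, -2.964, 0.003]
wrist_force: [-0.4, -0.5, 0.3]
gripper_width: 1.001
finger_force: 0.0
```

```bash
python3 -m handwheel '1 1 6 0 0 0 0;1 1 6 0 0 0 0;1 1 6 0 0 0 0;1 1 6 0 0 0 0'; python3 - <<'E'
from h import *
s,c=grab('wrist');save(c,'w1.png');W=world(c,s);np.save('w1.npy',W)
for r in range(0,384,48): print([f'{W[r,k,0]:.3f},{W[r,k,1]:.3f},{W[r,k,2]:.3f}' for k in range(0,512,85)])
E
```

```text
clock: 2.6
tcp_pos: [0.4907, -0.3679, 0.2128]
eef_rot: [-1.029, -2.968, 0.0]
wrist_force: [-0.2, 0.1, 0.3]
gripper_width: 0.998
finger_force: 0.0
['0.156,-0.489,0.001', '0.217,-0.410,0.000', '0.279,-0.332,-0.000', '0.341,-0.253,0.001', '0.403,-0.174,-0.000', '0.465,-0.094,-0.002', '0.527,-0.017,0.000']
['0.186,-0.532,-0.001', '0.252,-0.449,0.001', '0.317,-0.367,0.001', '0.381,-0.285,0.000', '0.446,-0.202,-0.002', '0.511,-0.119,-0.000', '0.576,-0.037,-0.000']
['0.221,-0.579,-0.000', '0.289,-0.493,-0.001', '0.357,-0.406,-0.001', '0.425,-0.319,0.022', '0.494,-0.233,-0.001', '0.562,-0.146,-0.001', '0.630,-0.060,-0.000']
['0.263,-0.625,0.008', '0.331,-0.541,-0.001', '0.402,-0.449,-0.000', '0.471,-0.356,0.022', '0.546,-0.267,-0.000', '0.617,-0.176,0.000', '0.689,-0.085,-0.000']
['0.324,-0.624,0.068', '0.377,-0.593,-0.000', '0.453,-0.497,-0.000', '0.523,-0.396,0.021', '0.603,-0.305,0.001', '0.679,-0.209,0.001', '0.755,-0.112,-0.001']
['0.350,-0.747,0.006', '0.429,-0.653,-0.002', '0.456,-0.398,0.253', '0.589,-0.448,0.000', '0.512,-0.328,0.251', '0.693,-0.258,0.067', '0.829,-0.143,-0.000']
['0.425,-0.398,0.325', '0.439,-0.392,0.314', '0.572,-0.611,-0.001', '0.657,-0.502,-0.001', '0.741,-0.394,0.000', '0.503,-0.312,0.313', '0.505,-0.296,0.324']
['0.434,-0.409,0.326', '0.450,-0.401,0.318', '0.626,-0.650,0.030', '0.733,-0.563,0.000', '0.825,-0.448,-0.000', '0.516,-0.321,0.316', '0.515,-0.303,0.327']
```

View pics/w1.png

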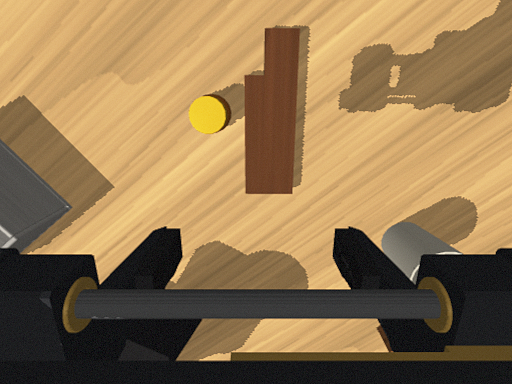

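The wrist view shows the tread at (270,110) with its notch at upper left (about (255,50)), and the jar at (209,114) beside the notched edge. Now I'll fit its pose.

```bash
cat >> h.py <<'E'
def rect(P):
    r=cv2.minAreaRect((P[:,:2]*1000).astype(np.float32));b=cv2.boxPoints(r)
    return np.round(r[0],1),np.round(r[1],1),round(r[2],2),b
def tread(W,reg,yaw0,excl=None):
    """reg=(r0,r1,c0,c1); returns origin mm and yaw deg"""
    P=W[reg[0]:reg[1],reg[2]:reg[3]].reshape(-1,3);P=P[(P[:,2]>.017)&(P[:,2]<.026)]
    if excl is not None: P=P[np.hypot(*(P[:,:2]-excl).T)>.034]
    c,sz,a,b=rect(P)
    yaw=min((a+90*k for k in range(-4,5)),key=lambda t:abs(t-yaw0))
    return len(P),c,sz,yaw
E
python3 - <<'E'
from h import *
W=np.load('w1.npy')
P=W[85:140,180:238].reshape(-1,3);P=P[P[:,2]>.04];j=P[:,:2].mean(0) if 0 else rect(P)[0]/1000
print('jar',j,rect(P)[1])
n,c,sz,yaw=tread(W,(15,205,238,312),51.6);print(n,c,sz,yaw)
t=np.radians(yaw);X=np.array([np.cos(t),np.sin(t)]);Y=np.array([-X[1],X[0]])
print('jar in tread',(j*1000-c)@X,(j*1000-c)@Y)
s=arm.state();g=c-35*Y
print('grasp',g,'shift mm',g-s['tcp_pos'][:2]*1000)
R=cv2.Rodrigues(s['eef_rot'])[0];print('tool y ang',np.degrees(np.arctan2(R[1,1],R[0,1])))
E
```

```text
jar [ 0.408  -0.3752] [42.4 41.4]
7573 [ 457.5 -320.2] [ 64.  199.8] 51.4
jar in tread -73.86566602014965 4.371885565715287
grasp [ 484.85321653 -342.03578588] shift mm [-5.75555918 26.86579132]
tool y ang 51.70626630199774
```

```bash
python3 -m handwheel '1 -0.2 2.3 -10 0 0 0;1 -0.2 2.3 -14 0 0 0;1 -0.2 2.3 -17 0 0 0;1 -0.2 2.3 -19 0 0 0;1 -0.2 2.3 -20 0 0 0;1 -0.2 2.3 -20.8 0 0 0;1 -0.2 2.3 -20.8 0 0 0;1 -0.2 2.3 -20.8 0 0 0;1 -0.2 2.3 -20.8 0 0 0' 50; python3 -m handwheel '0.6 0 0 0 0 0 0;0.6 0 0 0 0 0 0;0.6 0 0 0 0 0 0;0.6 0 0 0 0 0 0;0.6 0 0 0 0 0 0;0.6 0 0 0 0 0 0;0.6 0 0 0 0 0 0;0.6 0 0 0 0 0 0' 50
```

```text
clock: 3.4
tcp_pos: [0.49, -0.3489, 0.0075]
eef_rot: [1.032, 2.963, -0.004]
wrist_force: [-0.1, 0.0, 0.5]
gripper_width: 1.001
finger_force: 0.0
clock: 4.07
tcp_pos: [0.4882, -0.3467, 0.0045]
eef_rot: [-1.034, -2.967, -0.0]
wrist_force: [0.9, 0.6, 0.4]
gripper_width: 0.601
finger_force: 0.0
```

```bash
python3 - <<'E'
from h import *
s,c=grab('wrist');save(c,'w2.png');print(s['gripper_width'],s['finger_force'],s['tcp_pos'])
E
```

```text
0.6013769248495663 0.0 [ 0.48817778 -0.34672013  0.00453839]
```

View pics/w2.png

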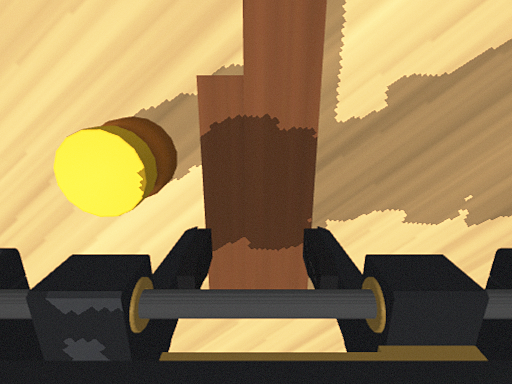

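The tread at (260,190) lies between the fingers with a slight gap, and the jar at (105,170) is untouched. I'll close further.

```bash
python3 -m handwheel '0 0 0 0 0 0 0;0 0 0 0 0 0 0;0 0 0 0 0 0 0;0 0 0 0 0 0 0;0 0 0 0 0 0 0' 50; python3 -m handwheel '0 0 0 2 0 0 0;0 0 0 5 0 0 0;0 0 0 7 0 0 0;0 0 0 7 0 0 0'
```

```text
clock: 4.53
tcp_pos: [0.4882, -0.3468, 0.0046]
eef_rot: [-1.034, -2.967, -0.0]
wrist_force: [0.7, -0.5, 0.1]
gripper_width: 0.246
finger_force: 0.0
clock: 4.87
tcp_pos: [0.4907, -0.3493, 0.0796]
eef_rot: [1.031, 2.96, -0.006]
wrist_force: [1.2, -0.8, -0.8]
gripper_width: 0.007
finger_force: 0.0
```

```bash
python3 - <<'E'
from h import *
s,c=grab('wrist');save(c,'w3.png');W=world(c,s);np.save('w3.npy',W)
print(s['gripper_width'],s['tcp_pos'])
H=np.array(c['hand_eye']);K=c['camera_matrix'];print(H.round(3).tolist())
p=np.linalg.inv(H)@[0,0,0,1];q=K@p[:3];print('tcp px',q[:2]/q[2])
for z in(.001,.01,.018,.024,.03):
  pass
m=(W[...,2]>.015);
s2,t=grab('top');Wt=world(t)
print(tread(Wt,(180,245,345,408),51.6,np.array([.408,-.375])))
E
```

```text
0.006681007808732063 [ 0.49066952 -0.34925908  0.07959931]
[[0.001, -0.952, -0.307, 0.079], [1.0, 0.001, 0.0, 0.0], [0.0, -0.307, 0.952, -0.172], [0.0, 0.0, 0.0, 1.0]]
tcp px [256.27898878 222.76234712]
(842, array([ 456. , -320.1]), array([ 64.5, 201. ]), 51.62)
```

View pics/w3.png

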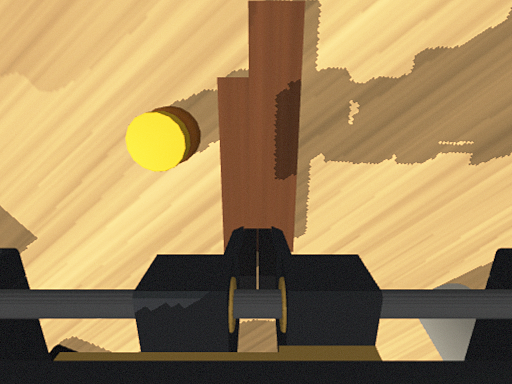

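```bash
python3 - <<'E'
from h import *
W=np.load('w3.npy')
for r in range(200,262,5): print(r,W[r,250].round(3),W[r,266].round(3))
W1=np.load('w1.npy')
print('open, tcp z .2128')
for r in range(222,280,8): print(r,W1[r,170].round(3),W1[r,345].round(3))
E
```

```text
200 [ 0.492 -0.357  0.021] [ 0.5   -0.346  0.021]
205 [ 0.495 -0.36   0.022] [ 0.504 -0.349  0.022]
210 [ 0.499 -0.363  0.021] [ 0.508 -0.352  0.021]
215 [ 0.502 -0.366  0.022] [ 0.511 -0.355  0.023]
220 [ 0.506 -0.369  0.022] [ 0.515 -0.358  0.021]
225 [ 0.51  -0.372  0.022] [ 0.519 -0.361  0.021]
230 [ 0.482 -0.347  0.108] [ 0.488 -0.34   0.107]
235 [ 0.482 -0.346  0.114] [ 0.487 -0.34   0.114]
240 [ 0.481 -0.346  0.12 ] [ 0.487 -0.34   0.119]
245 [ 0.482 -0.346  0.125] [ 0.487 -0.34   0.125]
250 [ 0.482 -0.346  0.13 ] [ 0.486 -0.34   0.13 ]
255 [ 0.482 -0.346  0.134] [ 0.487 -0.34   0.134]
260 [ 0.482 -0.346  0.139] [ 0.486 -0.34   0.139]
open, tcp z .2128
222 [ 0.487 -0.53  -0.   ] [ 0.649 -0.325 -0.001]
230 [ 0.454 -0.4    0.242] [ 0.515 -0.323  0.241]
238 [ 0.456 -0.398  0.251] [ 0.513 -0.326  0.25 ]
246 [ 0.458 -0.397  0.258] [ 0.512 -0.328  0.259]
254 [ 0.461 -0.4    0.259] [ 0.516 -0.33   0.259]
262 [ 0.464 -0.402  0.26 ] [ 0.519 -0.333  0.259]
270 [ 0.467 -0.405  0.26 ] [ 0.523 -0.335  0.259]
278 [ 0.47  -0.408  0.261] [ 0.525 -0.337  0.262]
```

The finger tips show up about 27 mm above the reported TCP height, so the jaws closed over the top of the tread without touching it. I'll measure the gripper profile in the tool frame.

```bash
python3 - <<'E'
from h import *
for f,tcp,yaw in(('w1.npy',[.4907,-.3679,.2128],51.7),('w3.npy',[.49067,-.34926,.0796],51.7)):
    W=np.load(f);t=np.radians(yaw);D=W-tcp
    ty=D[...,0]*np.cos(t)+D[...,1]*np.sin(t);tx=-D[...,0]*np.sin(t)+D[...,1]*np.cos(t);h=D[...,2]
    m=(h>.01)&(h<.2)&(abs(ty)<.12)&(abs(tx)<.1);m[:215]=False
    print(f,'min h',h[m].min())
    for a in np.arange(.01,.15,.01):
        k=m&(h>=a)&(h<a+.01)
        if k.sum()>5: print('%.2f n%d tx %.3f..%.3f ty %.3f..%.3f |ty|min %.3f'%(a,k.sum(),tx[k].min(),tx[k].max(),ty[k].min(),ty[k].max(),abs(ty[k]).min()))
E
```

```text
w1.npy min h 0.024206094593127364
0.02 n270 tx -0.010..0.011 ty -0.056..0.056 |ty|min 0.043
0.03 n795 tx -0.010..0.011 ty -0.057..0.059 |ty|min 0.043
0.04 n1144 tx -0.010..0.011 ty -0.058..0.059 |ty|min 0.043
0.05 n1251 tx -0.009..0.011 ty -0.059..0.060 |ty|min 0.044
0.06 n1288 tx -0.005..0.011 ty -0.060..0.061 |ty|min 0.043
0.07 n1558 tx -0.012..0.011 ty -0.061..0.062 |ty|min 0.043
0.08 n810 tx -0.014..0.032 ty -0.078..0.079 |ty|min 0.050
0.09 n3920 tx -0.014..0.035 ty -0.082..0.081 |ty|min 0.049
0.10 n17231 tx -0.003..0.035 ty -0.074..0.074 |ty|min 0.000
0.11 n12214 tx 0.008..0.035 ty -0.069..0.068 |ty|min 0.000
0.12 n11730 tx 0.020..0.025 ty -0.059..0.058 |ty|min 0.000
w3.npy min h 0.024505914441534188
0.02 n136 tx 0.008..0.011 ty -0.011..0.012 |ty|min 0.000
0.03 n447 tx 0.008..0.011 ty -0.014..0.015 |ty|min 0.000
0.04 n679 tx -0.005..0.012 ty -0.015..0.016 |ty|min 0.000
0.05 n608 tx 0.002..0.012 ty -0.015..0.017 |ty|min 0.000
0.06 n639 tx 0.002..0.012 ty -0.010..0.011 |ty|min 0.000
0.07 n623 tx -0.010..0.012 ty -0.009..0.011 |ty|min 0.000
0.08 n121 tx -0.012..0.033 ty -0.078..0.080 |ty|min 0.007
0.09 n5845 tx -0.014..0.035 ty -0.082..0.081 |ty|min 0.006
0.10 n14960 tx -0.003..0.036 ty -0.078..0.080 |ty|min 0.000
0.11 n15570 tx 0.013..0.036 ty -0.050..0.033 |ty|min 0.000
0.12 n11741 tx 0.021..0.026 ty -0.058..0.059 |ty|min 0.000
```

Tips and body sit 24 mm higher than the reported TCP, consistently whether open or shut. I'll use z_tip = z_tcp + 24 mm and redo the grasp.

```bash
python3 -m handwheel '1 0.1 0.1 0 0 0 0;1 0.1 0.1 0 0 0 0;1 0.1 0.1 0 0 0 0;1 0.1 0.1 0 0 0 0;1 0.1 0.1 0 0 0 0;1 0.1 0.1 0 0 0 0;1 0.1 0.1 0 0 0 0;1 0.1 0.1 0 0 0 0;1 0.1 0.1 0 0 0 0;1 0.1 0.1 0 0 0 0;1 0.1 0.1 -3 0 0 0;1 0.1 0.1 -5 0 0 0;1 0.1 0.1 -7 0 0 0;1 0.1 0.1 -8 0 0 0;1 0.1 0.1 -8.6 0 0 0;1 0.1 0.1 -9 0 0 0;1 0.1 0.1 -9.3 0 0 0;1 0.1 0.1 -9.3 0 0 0' 50; python3 -m handwheel '0.5 0 0 0 0 0 0;0.5 0 0 0 0 0 0;0.5 0 0 0 0 0 0;0.5 0 0 0 0 0 0;0.5 0 0 0 0 0 0;0.5 0 0 0 0 0 0;0.5 0 0 0 0 0 0' 50
```

```text
clock: 6.47
tcp_pos: [0.4895, -0.3461, -0.018]
eef_rot: [1.034, 2.966, -0.001]
wrist_force: [-0.6, 0.5, -0.8]
gripper_width: 0.997
finger_force: 0.0
clock: 7.05
tcp_pos: [0.4895, -0.3461, -0.0178]
eef_rot: [1.033, 2.966, -0.001]
wrist_force: [-0.1, 0.2, 5.0]
gripper_width: 0.717
finger_force: 50.0
```

```bash
python3 -m handwheel '0.5 0 0 2 0 0 0;0.5 0 0 4 0 0 0;0.5 0 0 7 0 0 0;0.5 0 2 7 0 0 -5;0.5 1 5 7 0 0 -10;0.5 2 8 7 0 0 -15;0.5 2 11 7 0 0 -20;0.5 3 14 7 0 0 -25;0.5 3 17 7 0 0 -30;0.5 4 20 7 0 0 -35;0.5 4 23 7 0 0 -39.5;0.5 4.8 26 7 0 0 -39.5;0.5 4.8 29 7 0 0 -39.5;0.5 4.8 32 7 0 0 -39.5;0.5 4.8 33.6 7 0 0 -39.5;0.5 4.8 33.6 7 0 0 -39.5;0.5 4.8 33.6 7 0 0 -39.5'; python3 - <<'E'
from h import *
s,c=grab('wrist');save(c,'w4.png');W=world(c,s);np.save('w4.npy',W);np.save('w4tcp.npy',s['tcp_pos'])
P=W[:225].reshape(-1,3);print('tcp',s['tcp_pos'],s['gripper_width'],s['finger_force'])
Q=P[(P[:,2]>.009)&(P[:,2]<.019)&(P[:,0]>.55)&(P[:,0]<.68)&(P[:,1]>-.06)&(P[:,1]<.16)]
if len(Q)>50: print('bar',len(Q),rect(Q))
Q=P[(P[:,2]>.06)&(P[:,2]<.12)&(P[:,0]<.65)&(P[:,1]<.2)]
print('tread',len(Q),rect(Q),np.percentile(Q[:,2],[2,50,98]))
E
```

```text
clock: 8.47
tcp_pos: [0.5367, -0.0089, 0.0511]
eef_rot: [-1.972, -2.444, 0.001]
wrist_force: [0.2, -0.5, -1.9]
gripper_width: 0.72
finger_force: 50.0
tcp [ 0.53667166 -0.00892697  0.05109314] 0.7198861008392073 49.999040365219116
bar 7986 (array([619. ,  59.3]), array([ 31.3, 137.1]), 12.1, array([[589.35614  , 123.06914  ],
       [618.0872   , -10.972019 ],
       [648.69696  ,  -4.4109497],
       [619.9659   , 129.6302   ]], dtype=float32))
tread 29444 (array([466.4,  42. ]), array([185.8, 101.9]), 14.69, array([[363.58914 ,  67.756386],
       [389.4183  , -30.799086],
       [569.12146 ,  16.297089],
       [543.29236 , 114.85256 ]], dtype=float32)) [0.07163296 0.09044654 0.09178633]
```

View pics/w4.png

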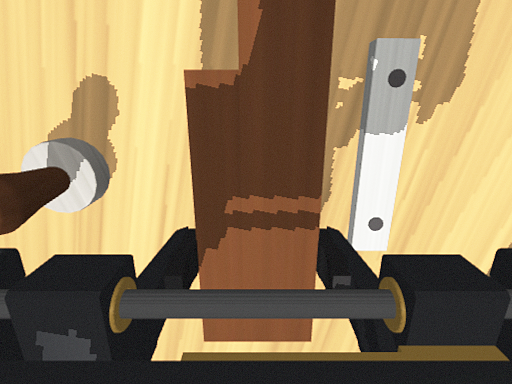

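Tread is held level at (260,200), bar at (385,140), and the tamper at (60,180) is clear. I'll lower it, release, rise, turn -90° and go behind the notched edge.

```bash
python3 -m handwheel '0.5 0 0 -3 0 0 0;0.5 0 0 -5 0 0 0;0.5 0 0 -6.3 0 0 0;0.5 0 0 -6.8 0 0 0;0.5 0 0 -6.9 0 0 0;0.5 0 0 -6.9 0 0 0;1 0 0 -6.9 0 0 0;1 0 0 -6.9 0 0 0;1 0 0 -6.9 0 0 0;1 0 0 -6.9 0 0 0;1 0 0 -6.9 0 0 0;1 0 0 -5 0 0 0;1 0 0 -2 0 0 0;1 0 0 1 0 0 0'; python3 -m handwheel '1 -1 1.2 0 0 0 -7;1 -2 1.2 0 0 0 -14;1 -3 1.2 0 0 0 -21;1 -4 1.2 0 0 0 -28;1 -5 1.2 0 0 0 -35;1 -6 1.2 0 0 0 -42;1 -6 1.2 0 0 0 -49;1 -6 1.2 0 0 0 -56;1 -6 1.2 0 0 0 -63;1 -6 1.2 0 0 0 -70;1 -6 1.2 0 0 0 -77;1 -6 1.2 0 0 0 -84;1 -6 1.2 0 0 0 -90;1 -6 1.2 0 0 0 -90;1 -6 1.2 0 0 0 -90'; cat >> h.py <<'E'
def report(n='wrist',f=None):
    s,c=grab(n);W=world(c,s)
    if f: save(c,f)
    R=cv2.Rodrigues(np.array(s['eef_rot'],float))[0];print('tcp',s['tcp_pos'].round(4),'yang',np.degrees(np.arctan2(R[1,1],R[0,1])).round(2),'F',s['wrist_force'].round(1),s['gripper_width'])
    V=W.copy()
    if n=='wrist':V[225:]=np.nan
    P=V.reshape(-1,3);P=P[(P[:,0]>.45)&(P[:,0]<.68)&(P[:,1]>-.12)&(P[:,1]<.2)]
    out={}
    for k,a,b in(('bar',.010,.0175),('tread',.0185,.026)):
        m=(V[...,2]>a)&(V[...,2]<b)&(V[...,0]>.45)&(V[...,0]<.68)&(V[...,1]>-.12)&(V[...,1]<.2)
        m=cv2.morphologyEx(m.astype(np.uint8),cv2.MORPH_OPEN,np.ones((5,5)) if n=='wrist' else np.ones((3,3)))
        Q=V[m>0]
        if len(Q)>30:
            r=rect(Q);print(k,len(Q),*r[:3],r[3].round(1).tolist())
    return s,c,W
E
python3 -c "
from h import *
report('wrist','w5.png');report('top')"
```

```text
clock: 9.68
tcp_pos: [0.5361, -0.0095, 0.0616]
eef_rot: [-1.974, -2.441, 0.002]
wrist_force: [0.5, 0.2, 0.1]
gripper_width: 1.001
finger_force: 0.0
clock: 10.93
tcp_pos: [0.4773, 0.0023, 0.0617]
eef_rot: [3.124, 0.336, 0.0]
wrist_force: [0.1, -0.3, -0.6]
gripper_width: 1.001
finger_force: 0.0
tcp [0.4773 0.0023 0.0617] yang -77.73 F [ 0.1 -0.3 -0.6] 1.0006703780037696
bar 3459 [610.6  45.5] [  9. 160.] 11.99 [[589.5999755859375, 122.80000305175781], [622.7999877929688, -33.70000076293945], [631.5999755859375, -31.799999237060547], [598.4000244140625, 124.69999694824219]]
tread 21630 [529.8  29.4] [ 64.1 200.9] 11.9 [[477.70001220703125, 121.0], [519.0999755859375, -75.5], [581.9000244140625, -62.29999923706055], [540.4000244140625, 134.3000030517578]]
tcp [0.4773 0.0023 0.0617] yang -77.72 F [ 0.1 -0.7  0.1] 1.0006393468126775
bar 221 [619.2  48.8] [ 29.5 157.6] 12.19 [[588.0999755859375, 122.69999694824219], [621.4000244140625, -31.399999618530273], [650.2999877929688, -25.100000381469727], [617.0, 128.89999389648438]]
tread 191 [540.9  26. ] [ 38.5 183.7] 12.71 [[501.8999938964844, 111.30000305175781], [542.2999877929688, -67.80000305175781], [579.9000244140625, -59.400001525878906], [539.5, 119.80000305175781]]
```

View pics/w5.png

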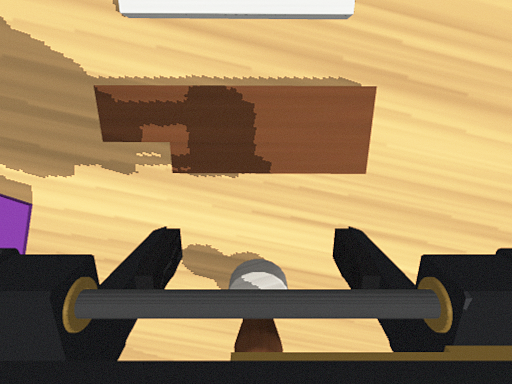

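Clean view: tread spans (95–375, 85–173) with the notch at lower left, and the bar is parallel to it above. The tread must travel 45.9 mm, so I'll lower the open fingers and push.

```bash
python3 -m handwheel '1 0 0 -4 0 0 0;1 0 0 -6 0 0 0;1 0 0 -7.5 0 0 0;1 0 0 -8 0 0 0;1 0 0 -8 0 0 0;1 0.5 0.1 -8 0 0 0;1 1 0.2 -8 0 0 0;1 1.5 0.3 -8 0 0 0;1 2 0.4 -8 0 0 0;1 2.5 0.5 -8 0 0 0;1 3 0.6 -8 0 0 0;1 3.5 0.7 -8 0 0 0;1 4 0.8 -8 0 0 0;1 4.5 0.95 -8 0 0 0;1 4.9 1.0 -8 0 0 0;1 5.2 1.1 -8 0 0 0;1 5.4 1.15 -8 0 0 0;1 5.4 1.15 -8 0 0 0;1 5.4 1.15 -8 0 0 0'; python3 -c "
from h import *
report('wrist')"
```

```text
clock: 12.62
tcp_pos: [0.5316, 0.0137, -0.0184]
eef_rot: [3.124, 0.33, 0.001]
wrist_force: [0.6, -0.2, 0.7]
gripper_width: 0.997
finger_force: 0.0
tcp [ 0.5316  0.0137 -0.0184] yang -77.93 F [ 0.6 -0.2  0.7] 0.9973144153731758
bar 24631 [621.2  48. ] [ 30.3 161.1] 11.94 [[589.7999877929688, 123.5999984741211], [623.0999755859375, -33.900001525878906], [652.7000122070312, -27.700000762939453], [619.4000244140625, 129.89999389648438]]
tread 45135 [574.1  39.9] [ 57.2 202.3] 12.14 [[524.9000244140625, 132.8000030517578], [567.4000244140625, -65.0], [623.4000244140625, -53.0], [580.7999877929688, 144.8000030517578]]
```

```bash
python3 -m handwheel '1 0.1 0.02 0 0 0 0;1 0.2 0.04 0 0 0 0;1 0.3 0.06 0 0 0 0;1 0.4 0.08 0 0 0 0;1 0.4 0.08 0 0 0 0;1 0.4 0.08 0 0 0 0' ; python3 -m handwheel '1 0.05 0.01 0 0 0 0;1 0.1 0.02 0 0 0 0;1 0.1 0.02 0 0 0 0;1 0.1 0.02 0 0 0 0';python3 -m handwheel '1 0.05 0.01 0 0 0 0;1 0.1 0.02 0 0 0 0;1 0.1 0.02 0 0 0 0;1 0.1 0.02 0 0 0 0'
```

```text
clock: 13.17
tcp_pos: [0.5354, 0.0145, -0.0184]
eef_rot: [-3.124, -0.33, -0.001]
wrist_force: [-1.7, 0.8, 0.7]
gripper_width: 1.003
finger_force: 0.4
clock: 13.5
tcp_pos: [0.5358, 0.0147, -0.0184]
eef_rot: [-3.124, -0.33, 0.001]
wrist_force: [-4.2, -0.6, 3.2]
gripper_width: 1.003
finger_force: 2.1
clock: 13.83
tcp_pos: [0.5358, 0.0147, -0.0185]
eef_rot: [-3.124, -0.331, 0.005]
wrist_force: [-7.4, -1.6, 7.4]
gripper_width: 1.0
finger_force: 4.4
```

```bash
python3 -m handwheel '1 0.1 0.02 0 0 0 0;1 0.2 0.04 0 0 0 0;1 0.2 0.04 0 0 0 0;1 0.2 0.04 0 0 0 0'; python3 -m handwheel '1 -0.4 -0.08 0 0 0 0;1 -1 -0.2 0 0 0 0;1 -2 -0.4 0 0 0 0;1 -3 -0.6 0 0 0 0;1 -3 -0.6 3 0 0 0;1 -5 -1 7 0 0 0;1 -6 -1 11 0 0 0;1 -6 -1 11 0 0 0;1 -6 -1 11 0 0 0'; python3 -c "
from h import *
report('wrist','w6.png');report('top')"
```

```text
clock: 14.17
tcp_pos: [0.5358, 0.0148, -0.0187]
eef_rot: [-3.124, -0.331, 0.011]
wrist_force: [-15.8, -4.6, 15.3]
gripper_width: 1.002
finger_force: 8.4
clock: 14.92
tcp_pos: [0.4817, 0.0048, 0.0947]
eef_rot: [3.122, 0.33, 0.012]
wrist_force: [0.0, -0.6, -0.9]
gripper_width: 0.998
finger_force: 0.0
tcp [0.4817 0.0048 0.0947] yang -77.93 F [ 0.  -0.6 -0.9] 0.9983011431910986
bar 6227 [619.   47.1] [ 22.  159.9] 12.11 [[591.5, 123.0], [625.0, -33.400001525878906], [646.5, -28.799999237060547], [612.9000244140625, 127.5999984741211]]
tread 19111 [575.2  39.8] [ 63.6 200.9] 12.16 [[523.0, 131.3000030517578], [565.2999877929688, -65.0999984741211], [627.4000244140625, -51.70000076293945], [585.0999755859375, 144.6999969482422]]
tcp [0.4803 0.0051 0.0927] yang -77.93 F [-0.4 -0.   0.5] 0.9958884777441095
bar 180 [619.7  51.3] [ 27.7 146.7] 11.34 [[591.7000122070312, 120.5], [620.5, -23.299999237060547], [647.7000122070312, -17.899999618530273], [618.9000244140625, 125.9000015258789]]
tread 405 [576.   40.4] [ 56.3 197.7] 14.04 [[524.7000122070312, 129.39999389648438], [572.7000122070312, -62.29999923706055], [627.2999877929688, -48.70000076293945], [579.2999877929688, 143.10000610351562]]
```

View pics/w6.png

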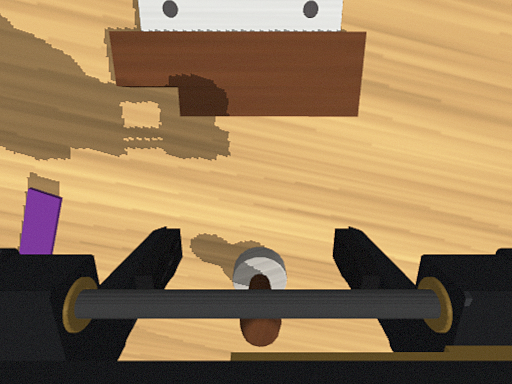

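Flush against the bar: tread edge at (110–365, 32), bar directly above it. On to the square: turn -27.7° (tool y along the stock, so the gripper body clears the bottle) and go above it.

```bash
python3 -m handwheel '1 0 3 3 0 0 -7;1 0 7 6 0 0 -14;1 -0.5 11 6 0 0 -21;1 -0.5 15 6 0 0 -27.7;1 -0.5 19 6 0 0 -27.7;1 -0.5 23 6 0 0 -27.7;1 -0.5 27 6 0 0 -27.7;1 -0.5 31 6 0 0 -27.7;1 -0.5 33 6 0 0 -27.7;1 -0.5 33 6 0 0 -27.7;1 -0.5 33 6 0 0 -27.7'; python3 - <<'E'
from h import *
s,c=grab('wrist');save(c,'w7.png');W=world(c,s);V=W[:226].copy()
R=cv2.Rodrigues(np.array(s['eef_rot'],float))[0];print(s['tcp_pos'],np.degrees(np.arctan2(R[1,1],R[0,1])))
for n,a,b in(('rib',.05,.062),('flat',.022,.034),('all',.022,.062)):
    m=(V[...,2]>a)&(V[...,2]<b)&(abs(V[...,0]-.53)<.1)&(abs(V[...,1]-.33)<.1)
    Q=V[cv2.morphologyEx(m.astype(np.uint8),cv2.MORPH_OPEN,np.ones((3,3)))>0]
    r=rect(Q);print(n,len(Q),*r[:3],r[3].round(1).tolist(),np.median(Q[:,2]))
E
```

```text
clock: 15.93
tcp_pos: [0.4728, 0.3364, 0.1488]
eef_rot: [3.111, -0.422, -0.005]
wrist_force: [0.0, 0.4, -0.4]
gripper_width: 1.003
finger_force: 0.0
[0.47280196 0.33644683 0.14877221] -105.43189294517401
rib 1096 [477.8 334.3] [60.5 18.5] 72.99 [[460.1000061035156, 308.1000061035156], [477.79998779296875, 302.70001220703125], [495.5, 360.5], [477.79998779296875, 365.8999938964844]] 0.056544853718930824
flat 4933 [530.4 319.7] [110.2 139.6] 74.4 [[448.3999938964844, 285.3999938964844], [582.7999877929688, 247.89999389648438], [612.5, 353.8999938964844], [478.0, 391.5]] 0.02681316448003869
all 6257 [530.4 319.7] [110.2 139.6] 74.4 [[448.3999938964844, 285.3999938964844], [582.7999877929688, 247.89999389648438], [612.5, 353.8999938964844], [478.0, 391.5]] 0.02707251811491783
```

View pics/w7.png

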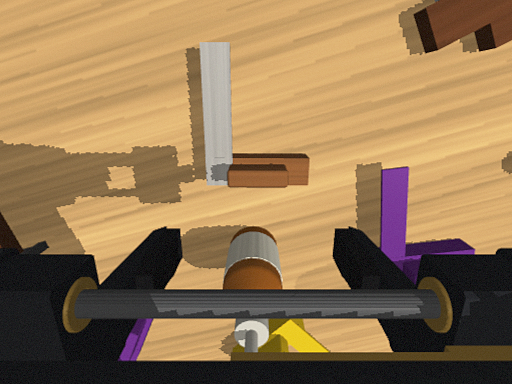

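The square's rib is at (258,175) and its blade at (215,110); the bottle at (255,270) is behind. Descend and grip the rib along its length.

```bash
python3 -m handwheel '1 0.5 -0.2 -4 0 0 -0.2;1 0.5 -0.2 -8 0 0 -0.2;1 0.5 -0.2 -11 0 0 -0.2;1 0.5 -0.2 -13 0 0 -0.2;1 0.5 -0.2 -14 0 0 -0.2;1 0.5 -0.2 -14.1 0 0 -0.2;1 0.5 -0.2 -14.1 0 0 -0.2;1 0.5 -0.2 -14.1 0 0 -0.2'; python3 -m handwheel '0.5 0 0 0 0 0 0;0.5 0 0 0 0 0 0;0.5 0 0 0 0 0 0;0.5 0 0 0 0 0 0;0.5 0 0 0 0 0 0;0.5 0 0 0 0 0 0;0.5 0 0 0 0 0 0;0.5 0 0 0 0 0 0' 50
```

```text
clock: 16.65
tcp_pos: [0.4806, 0.3333, 0.0121]
eef_rot: [-3.11, 0.433, -0.003]
wrist_force: [-0.3, 1.0, 0.0]
gripper_width: 1.002
finger_force: 0.0
clock: 17.32
tcp_pos: [0.4796, 0.3336, 0.0113]
eef_rot: [-3.111, 0.432, -0.001]
wrist_force: [-1.6, -0.3, 5.5]
gripper_width: 0.672
finger_force: 50.0
```

```bash
python3 -m handwheel '0.5 0 0 3 0 0 0;0.5 0 0 6 0 0 0;0.5 1 -4 6 0 0 0;0.5 1 -8 6 0 0 0;0.5 1 -12 6 0 0 7;0.5 2 -16 6 0 0 14;0.5 2 -20 6 0 0 21;0.5 3 -24 6 0 0 27.6;0.5 3.3 -28 6 0 0 27.6;0.5 3.3 -31.2 6 0 0 27.6;0.5 3.3 -31.2 6 0 0 27.6;0.5 3.3 -31.2 6 0 0 27.6;0.5 3.3 -31.2 6 0 0 27.6'; python3 - <<'E'
from h import *
s,c=grab('wrist');save(c,'w8.png');W=world(c,s);V=W[:226].copy();np.save('w8.npy',W)
R=cv2.Rodrigues(np.array(s['eef_rot'],float))[0];print(s['tcp_pos'],np.degrees(np.arctan2(R[1,1],R[0,1])),s['finger_force'])
for n,a,b,x0 in(('tread',.0185,.026,.45),('square',.076,.095,.45)):
    m=(V[...,2]>a)&(V[...,2]<b)&(V[...,0]>x0)&(V[...,0]<.7)&(V[...,1]>-.12)&(V[...,1]<.2)
    Q=V[cv2.morphologyEx(m.astype(np.uint8),cv2.MORPH_OPEN,np.ones((3,3)))>0]
    r=rect(Q);print(n,len(Q),*r[:3],r[3].round(1).tolist(),np.percentile(Q[:,2],[2,50,98]))
E
```

```text
clock: 18.4
tcp_pos: [0.5112, 0.0214, 0.0697]
eef_rot: [-3.124, -0.32, 0.003]
wrist_force: [0.0, 0.1, -5.2]
gripper_width: 0.678
finger_force: 50.0
[0.51120569 0.02144663 0.06971757] -78.31006400011935 49.999612625688314
tread 17277 [574.8  39.6] [ 64.3 200.8] 12.04 [[522.5, 131.10000610351562], [564.4000244140625, -65.30000305175781], [627.2000122070312, -51.900001525878906], [585.2999877929688, 144.5]] [0.02040481 0.02179991 0.02319447]
square 13588 [574.3  34.4] [116.4 110.8] 11.67 [[506.1000061035156, 76.80000305175781], [528.5, -31.600000381469727], [642.5, -8.100000381469727], [620.0999755859375, 100.4000015258789]] [0.07961188 0.08495946 0.08632466]
```

View pics/w8.png

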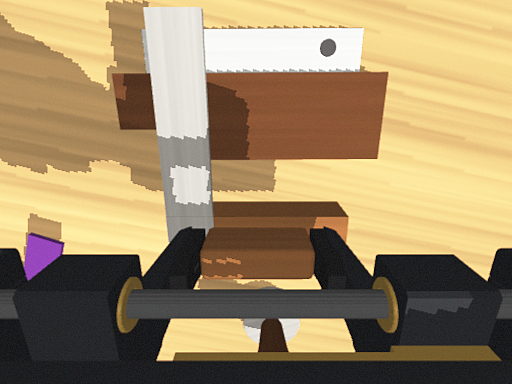

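Square at (260,250) is gripped with its blade over the tread at (180,110); it is 21.3 mm short and within 1 mm sideways. I'll lower it, then slide it up.

```bash
python3 -m handwheel '0.5 0 0 -2 0 0 0.4;0.5 0 0 -4 0 0 0.4;0.5 0 0 -5 0 0 0.4;0.5 0 0 -5.6 0 0 0.4;0.5 0 0 -5.8 0 0 0.4;0.5 0 0 -5.8 0 0 0.4;0.5 0.5 0.1 -5.8 0 0 0.4;0.5 1 0.2 -5.8 0 0 0.4;0.5 1.5 0.3 -5.8 0 0 0.4;0.5 1.8 0.34 -5.8 0 0 0.4;0.5 1.8 0.34 -5.8 0 0 0.4;0.5 1.8 0.34 -5.8 0 0 0.4'; python3 - <<'E'
from h import *
s,c,W=report('wrist','w9.png');V=W[:226]
m=(V[...,2]>.0262)&(V[...,2]<.035)&(V[...,0]>.45)&(V[...,0]<.7)&(V[...,1]>-.12)&(V[...,1]<.2)
Q=V[cv2.morphologyEx(m.astype(np.uint8),cv2.MORPH_OPEN,np.ones((3,3)))>0]
r=rect(Q);print('sq',len(Q),*r[:3],r[3].round(1).tolist(),np.percentile(Q[:,2],[2,50,98]))
E
```

```text
clock: 19.45
tcp_pos: [0.5306, 0.0247, 0.0128]
eef_rot: [3.124, 0.333, 0.0]
wrist_force: [-0.0, 0.2, -3.7]
gripper_width: 0.676
finger_force: 50.0
tcp [0.5306 0.0247 0.0128] yang -77.82 F [-0.   0.2 -3.7] 0.6755507975139775
bar 12982 [621.4  47.8] [ 30.1 160.2] 12.25 [[589.7000122070312, 122.9000015258789], [623.7000122070312, -33.70000076293945], [653.0999755859375, -27.299999237060547], [619.0999755859375, 129.3000030517578]]
tread 28349 [573.6  39.5] [ 66.6 201. ] 12.09 [[520.0, 130.8000030517578], [562.0999755859375, -65.80000305175781], [627.2000122070312, -51.900001525878906], [585.0999755859375, 144.6999969482422]]
sq 12808 [593.5  38.2] [116.5 110.7] 12.41 [[524.7999877929688, 79.69999694824219], [548.5, -28.399999618530273], [662.2999877929688, -3.4000000953674316], [638.5, 104.69999694824219]] [0.02675532 0.02813553 0.02945262]
```

```bash
python3 -m handwheel '0.5 0.05 0.05 -0.05 0 0 -0.3;0.5 0.13 0.09 -0.1 0 0 -0.3;0.5 0.13 0.09 -0.1 0 0 -0.3;0.5 0.13 0.09 -0.1 0 0 -0.3'; python3 -m handwheel '0.5 0.1 0.02 0 0 0 0;0.5 0.1 0.02 0 0 0 0;0.5 0.1 0.02 0 0 0 0'; python3 -m handwheel '0.5 0.1 0.02 0 0 0 0;0.5 0.1 0.02 0 0 0 0;0.5 0.1 0.02 0 0 0 0'
```

```text
clock: 19.83
tcp_pos: [0.5314, 0.0256, 0.0115]
eef_rot: [-3.125, -0.325, 0.0]
wrist_force: [0.7, -0.3, -4.3]
gripper_width: 0.675
finger_force: 50.0
clock: 20.08
tcp_pos: [0.5324, 0.0259, 0.0115]
eef_rot: [-3.125, -0.325, 0.0]
wrist_force: [-1.0, 0.8, -4.1]
gripper_width: 0.674
finger_force: 50.0
clock: 20.33
tcp_pos: [0.5325, 0.0259, 0.0114]
eef_rot: [-3.125, -0.325, 0.004]
wrist_force: [-5.2, -1.9, -0.7]
gripper_width: 0.674
finger_force: 50.0
```

```bash
python3 -m handwheel '0.5 0.1 0.02 -0.05 0 0 0;0.5 0.1 0.02 -0.05 0 0 0;0.5 0.1 0.02 -0.05 0 0 0'; python3 - <<'E'
from h import *
s,c,W=report('wrist','w10.png');V=W[:226]
m=(V[...,2]>.0255)&(V[...,2]<.035)&(V[...,0]>.45)&(V[...,0]<.7)&(V[...,1]>-.12)&(V[...,1]<.2)
Q=V[cv2.morphologyEx(m.astype(np.uint8),cv2.MORPH_OPEN,np.ones((3,3)))>0]
r=rect(Q);print('sq',len(Q),*r[:3],r[3].round(1).tolist(),np.percentile(Q[:,2],[2,50,98]))
E
```

```text
clock: 20.58
tcp_pos: [0.5325, 0.026, 0.0114]
eef_rot: [-3.125, -0.326, 0.007]
wrist_force: [-10.8, -1.7, 8.7]
gripper_width: 0.678
finger_force: 50.0
tcp [0.5325 0.026  0.0114] yang -78.1 F [-10.8  -1.7   8.7] 0.6779178816889115
bar 13172 [621.4  47.7] [ 30.1 160.3] 11.97 [[590.0999755859375, 123.0], [623.2999877929688, -33.79999923706055], [652.7999877929688, -27.600000381469727], [619.5, 129.1999969482422]]
tread 28846 [574.6  39.8] [ 64.5 201.4] 11.97 [[522.2000122070312, 131.60000610351562], [563.9000244140625, -65.4000015258789], [627.0, -52.099998474121094], [585.2000122070312, 144.89999389648438]]
sq 6825 [595.1  38.8] [115.  110.6] 12.07 [[527.2999877929688, 80.80000305175781], [550.4000244140625, -27.299999237060547], [662.9000244140625, -3.200000047683716], [639.7999877929688, 104.9000015258789]] [0.02556202 0.02651095 0.02785055]
```

```bash
python3 -m handwheel '1 -0.1 -0.02 0.05 0 0 0;1 -0.1 -0.02 0.05 0 0 0;1 -0.1 -0.02 0.05 0 0 0;1 -0.1 -0.02 0.05 0 0 0;1 -0.1 -0.02 0.05 0 0 0;1 -0.1 -0.02 2 0 0 0;1 -0.1 -0.02 5 0 0 0;1 -0.1 -0.02 9 0 0 0;1 -5 -1 10 0 0 0;1 -5 -1 10 0 0 0;1 -5 -1 10 0 0 0;1 -5 -1 10 0 0 0'; python3 - <<'E'
from h import *
s,c,W=report('wrist','w11.png');V=W[:226]
m=(V[...,2]>.0255)&(V[...,2]<.06)&(V[...,0]>.45)&(V[...,0]<.7)&(V[...,1]>-.12)&(V[...,1]<.2)
Q=V[cv2.morphologyEx(m.astype(np.uint8),cv2.MORPH_OPEN,np.ones((3,3)))>0]
r=rect(Q);print('sq',len(Q),*r[:3],r[3].round(1).tolist(),np.percentile(Q[:,2],[2,50,98]))
X,Y=np.array([.978,.208]),np.array([-.208,.978]);o=np.array([574.8,39.7])
print(((r[3]-o)@X).round(1),((r[3]-o)@Y).round(1))
E
```

```text
clock: 21.63
tcp_pos: [0.485, 0.0161, 0.1114]
eef_rot: [3.125, 0.324, 0.002]
wrist_force: [-0.4, -0.5, 0.5]
gripper_width: 0.999
finger_force: 0.0
tcp [0.485  0.0161 0.1114] yang -78.16 F [-0.4 -0.5  0.5] 0.9990802263201544
bar 5766 [622.3  47.8] [ 29.2 160.2] 12.23 [[591.0999755859375, 123.0], [625.0, -33.599998474121094], [653.5999755859375, -27.399999618530273], [619.5999755859375, 129.1999969482422]]
tread 14014 [574.9  39.6] [ 64.5 200.8] 12.02 [[522.4000244140625, 131.10000610351562], [564.2999877929688, -65.4000015258789], [627.4000244140625, -51.900001525878906], [585.5, 144.5]]
sq 7714 [575.4  34.7] [123.8 110.4] 12.08 [[503.29998779296875, 75.69999694824219], [526.4000244140625, -32.29999923706055], [647.5, -6.300000190734863], [624.4000244140625, 101.5999984741211]] [0.025675   0.02711197 0.05756871]
[-62.4 -62.3  61.5  61.4] [ 50.1 -60.3 -60.2  50.2]
```

View pics/w11.png

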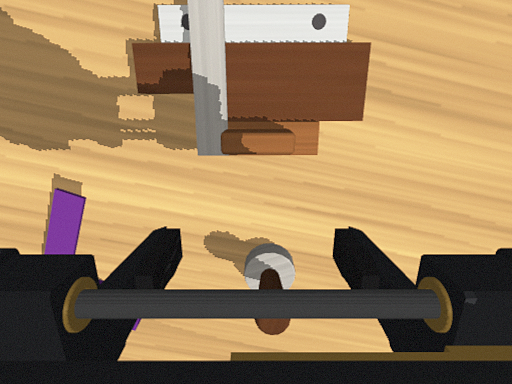

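The released square sits with its stock (205–318, 120–155) flush on the notched edge and its blade edge (190, 95) on the notch wall, measured at y = 50.1 against 50. The tread is tight on the bar. Handing in.

```bash
python3 -c "
from plant import arm
print(arm.sign_off())"
```

```text
the job is handed in; nothing more can be done
None
```

I handed the job in at about 22 s of the 72 s allowed, but sign-off returned no verdict: by the last camera check the tread lies flush and centred on the bar, with the square's stock flush on its notched edge and the blade's outer edge within about 1 mm of the notch wall's line.

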